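Click the cup stop into its notch and park the espresso cup against it

ROBOT

A 6-joint arm with a two-finger parallel gripper is mounted at the origin on the work surface. World frame = base frame: x ahead of the robot, y to its left, z up, the work surface at z = 0. Lengths are in m, angles in degrees, forces in N, time in s.
With the tool pointing down it reaches from about 0.2 to 0.875 m from the base axis. Payload 3.4 kg.
Tool frame: the origin (TCP) lies midway between the tips of the shut fingers; the grasp point (between the pads) lies 19 mm behind it; z points along the fingers, y is the direction in which the jaws open and shut (so a half turn about z gives the same grasp; the last joint's range is limited). The gripper opens to 94 mm and grips with 3 to 60 N. Pads are 16 mm wide; open, the fingers measure 119 mm over their backs; the gripper's body (75 mm by 177 mm) begins 78 mm behind the grasp point.
Start: joints at [-80.042, 15.808, 86.224, -0, 77.962, -6.933], TCP at [0.167, -0.55, 0.205] pointing down, gripper open.
Joint ranges: [-165.64, 165.64], [-43.16, 119.46], [12.63, 154.43], [-67.54, 247.53], [6.08, 155.33], [-154.97, 154.97]. Speed limits (degrees/s): [147.25, 147.25, 180, 180, 180, 180].

INTERFACE

Orientations are given as a 3x3 rotation matrix whose columns are the frame's x, y, z axes.
In Python, from bench import manip gives the robot as it stands.
- The arm moves only by the tool arm_command, never from a script. Its argument "series" is a list of rows, each a list of 3 entries, a list of its own where there are three numbers: the shift along the world's x, y, z in m, then the turn, a rotation vector about the world's x, y, z in degrees, then the closure, from -1 (fully open) to 1 (shut), so that 0 is half open. In form: [[[tx, ty, tz], [wx, wy, wz], grip], ...]. A call has 1 to 20 rows; each row is the pose to reach, as a shift and turn from the pose commanded when the call began; what a row does not reach only later rows make up. A row lasts 1/10 s, in which the tool goes at most 50 mm and 8.59 degrees, less where a joint would pass 70% of its speed; a pose out of reach is approached as far as the arm can. A call with a gripper value outside its range is refused whole. The fingers move at their own pace and stop on an object; "force" is the grip in N (left out, the last holds). Time passes only in rows, so rows that repeat a pose let the fingers close. It gives the time, the measured TCP pose, the force and the opening at its end, in the units of the state.
- manip.get_obs(): the state, without advancing time (a new reading comes with each control period).
- manip.capture(name): name is "side" or "top" or "wrist"; returns (picture, depth): 420x560x3 uint8, blue, green, red; 420x560 float32, m along the optical axis (not along the pixel's ray), 0 where there is no reading.
- manip.camera_params(name): a dict with "intrinsics" (3x3 intrinsics, pixels), "dist" ([k1, k2, p1, p2, k3] as OpenCV has them; the pictures are not rectified), "world_from_camera" (4x4, takes a point from camera to world coordinates). Camera axes: x right, y up, looking along -z (the intrinsics and any distortion apply to the point x, -y, -z); pixel columns grow to the right and rows downward; lengths in m; the calibration is good to about 2 mm. A picture is of the moment at which its call begins: read the wrist's pose just before it. camera_params takes no time and is no camera call; for the wrist camera it gives the pose at the moment of the call.
- manip.close_job(): hands the job in, once; it reports no verdict.
The state is a dict: "time": time; "joint_pos": joint angles; "qd": joint speeds; "joint_torque": joint torques, N m; "tool_pos": TCP position; "orientation": TCP orientation; "force": force on the tool from outside, world axes, zero at the start; "wrist_torque": the same for the moment, N m; "width": opening from 0.0 (shut) to 1.0 (fully open).
Only numpy, scipy, OpenCV 4.12 (cv2) and the standard library are available. Lean on these libraries where they do the work, as an engineer would, in place of code of your own. Each camera call takes 0.05 s, during which the arm holds its last target. There are 200 camera calls.

TASK

Push the sliding cup stop along its rail towards the espresso cup until it clicks into the notch of the steel clip, and not past the notch. Then gently push the cup along the lower bamboo board until it stands against the stop's plate, with the stop still in its notch. Do not lift or tip the cup, and leave the pitcher, the tamper and the dosing ring where they are.

Things in the scene. Friction and masses are not known exactly. Their poses are not given: they have to be found in the camera images.
- tiers: Fixed two-step bamboo stand. Origin: centre of its underside, on the counter. x to the far side, y along its rail, z up. Lower board 320 (x) by 460 (y) mm, top 30 mm above the counter. Upper board x = +35 to +160 mm, top 90 mm above the counter. Steel rail, 14 mm wide, 12 mm tall, on the lower board along y at x = -130 mm, y = -210 to +150 mm; end caps 18 mm tall.
- stop_plate (a point): Centre of the sliding cup stop's upright bamboo plate; axes as the stand's. Plate 102 (x) by 8 (y) mm, from 3 to 55 mm above the lower board (this point: 29 mm above it). It hangs free over the board, carried at its -x end by the carriage on the rail; push anywhere on its flat -y face. It slides only along y, starting 95 to 205 mm on the notch's -y side; the cup is on its +y side.
- carriage (a point): Top centre of the stop's steel carriage (26 by 36 mm in y, top 37 mm above the lower board), in line in y with the plate. About 1 N of friction. A spring plunger rides over the clip: the push rises to about 9 N from 13 to 9 mm short of the notch, fades to nothing at the crest 6 mm short, then the stop jumps ahead by itself into the notch. Going past the notch takes about 13 N, back out about 8 N.
- notch (a point): Centre of the notch in the steel clip fixed on the rail: two round bars of 10 mm dia across the rail, 14 mm apart, and a small lug towards the robot. The point is on the rail's centre line, 12 mm above the lower board; axes as the stand's. The stop is in the notch when stop_plate and this point have the same y in the stand's frame (it settles within about 1 mm).
- cup_mid (a point): Middle of the loose white porcelain espresso cup, on its axis, 27 mm above its foot. 54 mm tall, foot dia 54, widest dia 66 (14 to 30 mm up), rim dia 62, about 160 g. Its +x axis points to its handle, reaching 53 mm, roughly on the far side. It stands on the lower board on the notch's +y side, level with the plate's middle within 10 mm. Against the plate its axis is 37 mm from stop_plate in y.
- pitcher: Loose steel milk pitcher on the upper board, 80 mm dia, 90 mm tall, handle reaching 66 mm from its axis. To be left alone. Origin: centre of its underside.
- tamper: Loose steel tamper on the upper board, 58 mm dia, 80 mm tall. To be left alone. Origin: centre of its underside.
- dosing_ring: Loose orange dosing ring on the counter off the stand's -y end, 68 mm dia, 24 mm tall. To be left alone. Origin: centre of its underside.
- grinder: Fixed black coffee grinder on the counter off the stand's +y end, 130 mm dia, 290 mm tall. Origin: centre of its underside.
There are look-alikes about, which are no part of the job. What is shaped like the part that bears cup_mid but black or green is not meant.

How it is judged:
By the outcome, as a careful person would: the job done as asked, in the order asked, and still so for the second after the job is handed in, with the robot touching nothing.
It also fails if it takes over 64 s, if anything falls off the work surface, if the arm or the gripper's body presses on something with over 40 N, if the wrist force passes 120 N, or if a joint passes its speed limit or range.

## Working session

There is one attempt and no reset: what is moved stays moved. The work goes in short steps, Python scripts to look and compute and a tool call to move; the robot and the scene stay as the last step left them, time stands still between calls to the robot, and variables do not carry over. Pictures are saved under pics/ and viewed, about 8 in all and at most 12, crops included, and the job is handed in when it is done.

Besides the shell and the picture viewer there is one more tool, called after "Emit:" as name(argument=value, ...), one argument or row to a line, values as JSON. arm_command: Moves the arm, as the interface text tells. Its arguments: {"type":"object","properties":{"series":{"type":"array"},"force":{"type":"number"}},"required":["series"]}

```bash
mkdir -p pics; cat > h.py <<'E'
import numpy as np, cv2
from bench import manip
def snap(cam):
    p=manip.camera_params(cam); im,d=manip.capture(cam); return im,d,p
def save(cam,name):
    im,d,p=snap(cam); cv2.imwrite(f'pics/{name}.png',im); np.savez(f'pics/{name}.npz',im=im,d=d,K=p['intrinsics'],D=p['dist'],T=p['world_from_camera'])
def load(name): return np.load(f'pics/{name}.npz')
def ray(s,u,v):
    q=cv2.undistortPoints(np.array([[[u,v]]],float),np.array(s['K'],float),np.array(s['D'],float))[0,0]
    return np.array([q[0],-q[1],-1.])
def px(s,u,v,z=None):
    """world point: from depth (median 3x3), or on plane z"""
    r=ray(s,u,v); T=s['T']; w=T[:3,:3]@r; o=T[:3,3]
    if z is not None: return o+w*(z-o[2])/w[2]
    d=s['d'][int(v)-1:int(v)+2,int(u)-1:int(u)+2]; d=d[d>0]
    return o+w*np.median(d) if len(d) else None
E
python3 - <<'E'
from h import *
save('top','t1'); save('side','s1')
for n in('t1','s1'): print(np.round(load(n)['T'],3).tolist())
o=manip.get_obs(); print(o)
E
```

```text
[[0.017, 0.982, -0.191, 0.24], [-1.0, 0.015, -0.012, 0.006], [-0.009, 0.191, 0.982, 1.758], [0.0, 0.0, 0.0, 1.0]]
[[0.986, 0.116, -0.119, 0.367], [-0.166, 0.698, -0.697, -1.105], [0.002, 0.707, 0.707, 1.211], [0.0, 0.0, 0.0, 1.0]]
{'time': 0.1, 'joint_pos': array([-8.00407209e+01,  1.58440836e+01,  8.62846647e+01,  1.30477916e-03,
        7.79599753e+01, -6.93184730e+00]), 'qd': array([ 0.02428291, -0.10721999, -0.08920116, -0.0265534 , -0.0109157 ,
        0.03667436]), 'joint_torque': array([ 1.46795413e-03, -4.05453837e+01, -2.37780297e+01,  7.02811265e-02,
        2.98818620e-02, -4.78577545e-05]), 'tool_pos': array([ 0.16699966, -0.54972775,  0.20471333]), 'orientation': array([[ 9.56860006e-01,  2.90549254e-01, -2.45877512e-04],
       [ 2.90549283e-01, -9.56858807e-01,  1.52903632e-03],
       [ 2.08990299e-04, -1.53451324e-03, -9.99998801e-01]]), 'force': array([0.69804522, 0.28991852, 0.14829501]), 'wrist_torque': array([-0.01593677,  0.04986805,  0.01094669]), 'width': 1.0017485795030578}
```

View pics/t1.png

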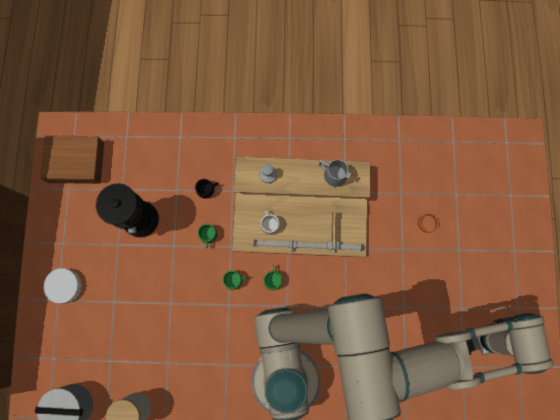

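View pics/s1.png

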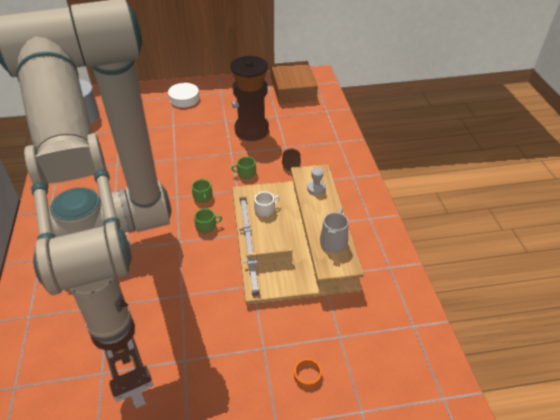

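The white cup is at top px (270,225), the stop plate at (334,230) and the clip at about (293,245). Look-alikes are the green cups (207,234), (233,281) and (273,281), the black cup (205,188) and the white bowl (62,286). I choose the white cup on the lower board, and check it in a close crop.

```bash
python3 - <<'E'
from h import *
s=load('t1'); c=s['im'][150:265,225:380]; cv2.imwrite('pics/c1.png',cv2.resize(c,None,fx=5,fy=5,interpolation=cv2.INTER_CUBIC))
for n,z in {'BL':(232,254,.03),'BR':(366,256,.03),'TL':(236,158,.09),'TR':(370,161,.09)}.items(): print(n,px(s,z[0],z[1],z[2]).round(4))
print(px(s,310,230),px(s,300,180))
E
```

```text
BL [0.424 0.188 0.03 ]
BR [ 0.4243 -0.2705  0.03  ]
TL [0.7477 0.1796 0.09  ]
TR [ 0.744  -0.2796  0.09  ]
[ 0.51127093 -0.07824476  0.03090567] [ 0.67303734 -0.0404636   0.0899266 ]
```

View pics/c1.png

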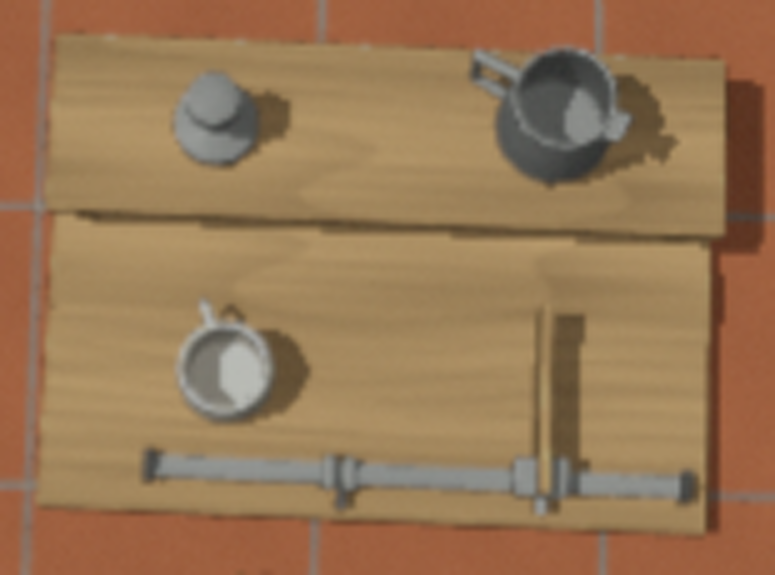

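```bash
python3 - <<'E'
from h import *
s=load('t1')
P={'capL':(151,465,.048),'capR':(688,487,.048),'clip':(343,472,.05),'clipL':(330,472,.05),'clipR':(357,472,.05),'plateFar':(546,305,.085),'plateNear':(544,480,.085),'carrL':(515,475,.067),'carrR':(571,477,.067),
'rim':(226,371,.084),'BR':(705,530,.03),'BL':(38,506,.03),'TR':(724,60,.09),'TL':(57,36,.09),'handle':(205,303,.06)}
W={k:px(s,225+(u-2)/5,150+(v-2)/5,z) for k,(u,v,z) in P.items()}
for k in W: print(k,W[k].round(4))
for a,b in(('capR','capL'),('BR','BL'),('TR','TL')):
  d=W[b]-W[a]; print(np.degrees(np.arctan2(-d[0],d[1])),np.linalg.norm(d))
E
```

```text
capL [0.4623 0.1098 0.048 ]
capR [ 0.4529 -0.255   0.048 ]
clip [ 0.4594 -0.0207  0.05  ]
clipL [ 0.4592 -0.0119  0.05  ]
clipR [ 0.4595 -0.0302  0.05  ]
plateFar [ 0.57   -0.1553  0.085 ]
plateNear [ 0.4516 -0.1536  0.085 ]
carrL [ 0.4569 -0.1359  0.067 ]
carrR [ 0.4561 -0.1735  0.067 ]
rim [0.5218 0.059  0.084 ]
BR [ 0.4257 -0.2691  0.03  ]
BL [0.435  0.1877 0.03  ]
TR [ 0.7419 -0.2775  0.09  ]
TL [0.752  0.1798 0.09  ]
handle [0.5727 0.0751 0.06  ]
-1.4767369721425252 0.3649596322177444
-1.1686470881143798 0.4568989894668034
-1.264045562355193 0.4574207274955566
```

Emit:
arm_command(
  series=[
    [[0.03,0.03,0],[0,0,-4],1],
    [[0.06,0.06,0],[0,0,-8],1],
    [[0.1,0.1,0],[0,0,-12],1],
    [[0.14,0.14,0],[0,0,-16],1],
    [[0.18,0.18,0],[0,0,-18.2],1],
    [[0.22,0.22,0],[0,0,-18.2],1],
    [[0.26,0.255,0],[0,0,-18.2],1],
    [[0.3,0.29,0],[0,0,-18.2],1],
    [[0.33,0.32,0],[0,0,-18.2],1],
    [[0.348,0.345,0],[0,0,-18.2],1],
    [[0.348,0.345,-0.03],[0,0,-18.2],1],
    [[0.348,0.345,-0.06],[0,0,-18.2],1],
    [[0.348,0.345,-0.09],[0,0,-18.2],1],
    [[0.348,0.345,-0.11],[0,0,-18.2],1],
    [[0.348,0.345,-0.11],[0,0,-18.2],1],
  ],
)

```text
time: 1.6
tool_pos: [0.5126, -0.2037, 0.0923]
orientation: [[1.0, -0.023, -0.007], [-0.023, -1.0, 0.004], [-0.007, -0.003, -1.0]]
force: [0.6, -0.2, 0.1]
width: 0.004
```

```bash
python3 - <<'E'
from h import *
save('wrist','w1'); o=manip.get_obs(); print(o['time'],o['tool_pos'],o['orientation'].round(3).tolist(),o['force'],o['width'],o['joint_pos'].round(1)); save('side','s2')
E
```

```text
1.65 [ 0.51396422 -0.2045572   0.09413999] [[1.0, -0.023, -0.003], [-0.023, -1.0, 0.002], [-0.003, -0.002, -1.0]] [-0.14831509 -0.06449057 -0.08076712] 0.00650645461483301 [-28.9  19.   98.5  -0.   62.7  62.4]
```

View pics/w1.png

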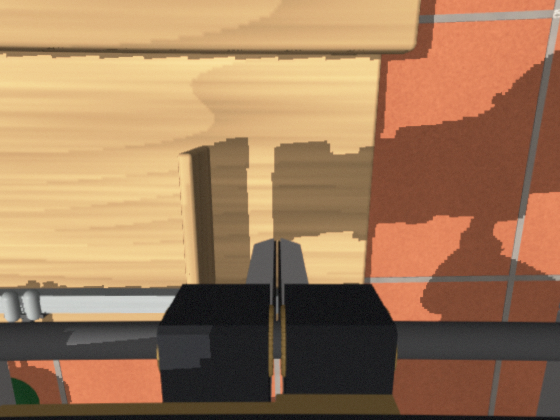

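The wrist view shows the plate's far end, with its top edges at about (181,155) and (209,147). The two clip bars on the rail are at about (12,305) and (33,305), and the closed fingers are clear on the -y side.

```bash
python3 - <<'E'
from h import *
s=load('w1')
for u,v,z in((181,155,.085),(191,153,.085),(209,147,.033),(12,305,.052),(33,305,.052),(22,305,.047)): print(u,v,px(s,u,v,z).round(4),px(s,u,v))
E
```

```text
181 155 [ 0.5681 -0.1527  0.085 ] [ 0.5681254  -0.15290158  0.08557413]
191 153 [ 0.569  -0.1582  0.085 ] [ 0.56871852 -0.15737725  0.08173468]
209 147 [ 0.568  -0.1578  0.033 ] [ 0.56790857 -0.15743601  0.03135341]
12 305 [ 0.4627 -0.0157  0.052 ] [ 0.46072503 -0.0126285   0.04844685]
33 305 [ 0.4623 -0.0301  0.052 ] [ 0.45933454 -0.0259706   0.04682248]
22 305 [ 0.4597 -0.0184  0.047 ] [ 0.45744856 -0.01508387  0.04302714]
```

Emit:
arm_command(
  series=[
    [[0,0,-0.02],[0,0,0],1],
    [[0,0,-0.042],[0,0,0],1],
    [[0,0.01,-0.042],[0,0,0],1],
    [[0,0.02,-0.042],[0,0,0],1],
    [[0,0.03,-0.042],[0,0,0],1],
    [[0.001,0.04,-0.042],[0,0,0],1],
    [[0.001,0.05,-0.042],[0,0,0],1],
    [[0.001,0.05,-0.042],[0,0,0],1],
  ],
)

```text
time: 2.5
tool_pos: [0.5163, -0.1536, 0.0541]
orientation: [[1.0, -0.021, 0.001], [-0.021, -1.0, 0.0], [0.001, -0.0, -1.0]]
force: [-0.4, -0.8, -0.4]
width: 0.001
```

Emit:
arm_command(
  series=[
    [[0,0.006,0],[0,0,0],1],
    [[0,0.012,0],[0,0,0],1],
    [[0,0.018,0],[0,0,0],1],
    [[0.001,0.024,0],[0,0,0],1],
    [[0.001,0.03,0],[0,0,0],1],
    [[0.001,0.036,0],[0,0,0],1],
    [[0.001,0.042,0],[0,0,0],1],
    [[0.001,0.048,0],[0,0,0],1],
    [[0.001,0.054,0],[0,0,0],1],
    [[0.001,0.06,0],[0,0,0],1],
    [[0.002,0.066,0],[0,0,0],1],
    [[0.002,0.071,0],[0,0,0],1],
    [[0.002,0.075,0],[0,0,0],1],
    [[0.002,0.078,0],[0,0,0],1],
    [[0.002,0.08,0],[0,0,0],1],
    [[0.002,0.08,0],[0,0,0],1],
  ],
)

```text
time: 4.1
tool_pos: [0.5179, -0.0747, 0.0534]
orientation: [[1.0, -0.023, -0.0], [-0.023, -1.0, 0.001], [-0.0, -0.001, -1.0]]
force: [-0.4, 0.9, 0.6]
width: 0.005
```

```bash
python3 - <<'E'
from h import *
save('wrist','w2'); save('top','t2'); save('side','s3'); o=manip.get_obs(); print(o['time'],o['tool_pos'],o['force'])
s=load('t2')['im'][150:265,225:380]; w=load('s3')['im'][170:300,225:360]
a=cv2.resize(load('w2')['im'],(400,300)); 
b=cv2.resize(s,(400,297),interpolation=cv2.INTER_CUBIC); c=cv2.resize(w,(400,385),interpolation=cv2.INTER_CUBIC)[:300]
v=np.zeros((600,800,3),np.uint8); v[:300,:400]=a; v[:297,400:]=b; v[300:600,:400]=c; cv2.imwrite('pics/m2.png',v)
E
```

```text
4.25 [ 0.51810985 -0.07511458  0.05346145] [ 0.3796264  -0.76799399  0.09197634]
```

View pics/m2.png

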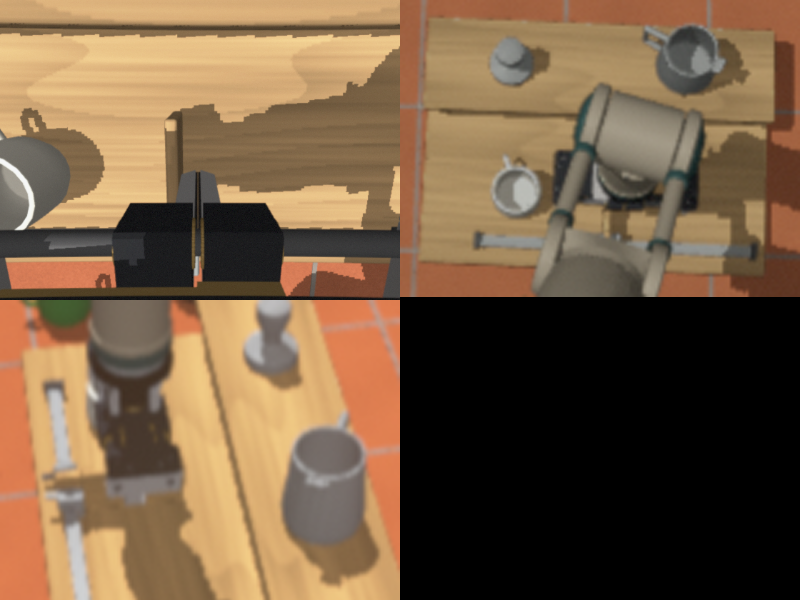

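```bash
python3 - <<'E'
from h import *
s=load('w2')
for x,y in((166,122),(176,120),(170,150)): print(px(s,x*1.4,y*1.4,.085),px(s,x*1.4,y*1.4))
E
```

```text
[ 0.56973248 -0.05604173  0.085     ] [ 0.56980832 -0.05611388  0.08554505]
[ 0.57080197 -0.06214371  0.085     ] [ 0.57072499 -0.06209047  0.08441658]
[ 0.55218669 -0.05754664  0.085     ] [ 0.55247557 -0.05768384  0.08612245]
```

Emit:
arm_command(
  series=[
    [[0,0.004,0],[0,0,0],1],
    [[0,0.008,0],[0,0,0],1],
    [[0,0.012,0],[0,0,0],1],
    [[0,0.015,0],[0,0,0],1],
    [[0,0.017,0],[0,0,0],1],
    [[0,0.018,0],[0,0,0],1],
    [[0,0.019,0],[0,0,0],1],
    [[0,0.02,0],[0,0,0],1],
    [[0,0.02,0],[0,0,0],1],
  ],
)

```text
time: 5.15
tool_pos: [0.518, -0.0551, 0.0535]
orientation: [[1.0, -0.023, -0.0], [-0.023, -1.0, 0.0], [-0.0, -0.0, -1.0]]
force: [0.3, -1.0, 0.8]
width: 0.007
```

Emit:
arm_command(
  series=[
    [[0,0.001,0],[0,0,0],1],
    [[0,0.002,0],[0,0,0],1],
    [[0,0.002,0],[0,0,0],1],
    [[0,0.002,0],[0,0,0],1],
  ],
)

```text
time: 5.55
tool_pos: [0.5179, -0.0531, 0.0534]
orientation: [[1.0, -0.023, -0.0], [-0.023, -1.0, 0.0], [-0.0, -0.0, -1.0]]
force: [-0.1, -0.3, -0.4]
width: 0.005
```

Emit:
arm_command(
  series=[
    [[0,0.001,0],[0,0,0],1],
    [[0,0.002,0],[0,0,0],1],
    [[0,0.002,0],[0,0,0],1],
    [[0,0.002,0],[0,0,0],1],
  ],
)

```text
time: 5.95
tool_pos: [0.518, -0.0511, 0.0535]
orientation: [[1.0, -0.023, -0.0], [-0.023, -1.0, 0.0], [-0.0, -0.0, -1.0]]
force: [-1.2, -0.5, 0.6]
width: 0.01
```

Emit:
arm_command(
  series=[
    [[0,0.001,0],[0,0,0],1],
    [[0,0.002,0],[0,0,0],1],
    [[0,0.002,0],[0,0,0],1],
  ],
)

```text
time: 6.25
tool_pos: [0.518, -0.0491, 0.0535]
orientation: [[1.0, -0.023, -0.0], [-0.023, -1.0, 0.0], [-0.0, -0.0, -1.0]]
force: [0.3, -0.8, 0.2]
width: 0.004
```

Emit:
arm_command(
  series=[
    [[0,0.001,0],[0,0,0],1],
    [[0,0.001,0],[0,0,0],1],
    [[0,0.001,0],[0,0,0],1],
  ],
)

```text
time: 6.55
tool_pos: [0.5181, -0.0482, 0.0535]
orientation: [[1.0, -0.023, -0.0], [-0.023, -1.0, -0.0], [-0.0, 0.0, -1.0]]
force: [0.1, -0.4, -0.4]
width: 0.002
```

Emit:
arm_command(
  series=[
    [[0,0.001,0],[0,0,0],1],
    [[0,0.001,0],[0,0,0],1],
    [[0,0.001,0],[0,0,0],1],
  ],
)

```text
time: 6.85
tool_pos: [0.5181, -0.0477, 0.0535]
orientation: [[1.0, -0.023, -0.0], [-0.023, -1.0, -0.001], [0.0, 0.001, -1.0]]
force: [0.2, -3.3, -1.1]
width: 0.009
```

Emit:
arm_command(
  series=[
    [[0,0.001,0],[0,0,0],1],
    [[0,0.001,0],[0,0,0],1],
    [[0,0.001,0],[0,0,0],1],
  ],
)

```text
time: 7.15
tool_pos: [0.5181, -0.0474, 0.0535]
orientation: [[1.0, -0.022, -0.0], [-0.022, -1.0, -0.002], [-0.0, 0.002, -1.0]]
force: [-0.3, -5.7, -0.6]
width: 0.008
```

Emit:
arm_command(
  series=[
    [[0,0.001,0],[0,0,0],1],
    [[0,0.001,0],[0,0,0],1],
    [[0,0.001,0],[0,0,0],1],
  ],
)

```text
time: 7.45
tool_pos: [0.5181, -0.0467, 0.0535]
orientation: [[1.0, -0.022, 0.0], [-0.022, -1.0, -0.003], [0.0, 0.003, -1.0]]
force: [-1.4, -6.6, -1.0]
width: 0.008
```

Emit:
arm_command(
  series=[
    [[0,0.001,0],[0,0,0],1],
    [[0,0.001,0],[0,0,0],1],
    [[0,0.001,0],[0,0,0],1],
  ],
)

```text
time: 7.75
tool_pos: [0.5181, -0.0451, 0.0535]
orientation: [[1.0, -0.023, 0.0], [-0.023, -1.0, -0.001], [0.0, 0.001, -1.0]]
force: [-0.2, -4.9, 0.2]
width: 0.003
```

Emit:
arm_command(
  series=[
    [[0,0.001,0],[0,0,0],1],
    [[0,0.001,0],[0,0,0],1],
    [[0,0.001,0],[0,0,0],1],
  ],
)

```text
time: 8.05
tool_pos: [0.5182, -0.0429, 0.0535]
orientation: [[1.0, -0.023, 0.0], [-0.023, -1.0, 0.0], [0.0, -0.0, -1.0]]
force: [1.5, -2.9, -1.0]
width: 0.006
```

Emit:
arm_command(
  series=[
    [[0,0.001,0],[0,0,0],1],
    [[0,0.001,0],[0,0,0],1],
    [[0,0.001,0],[0,0,0],1],
  ],
)

```text
time: 8.35
tool_pos: [0.5178, -0.0415, 0.0535]
orientation: [[1.0, -0.023, -0.0], [-0.023, -1.0, 0.001], [-0.0, -0.001, -1.0]]
force: [-0.2, -0.2, 0.8]
width: 0.005
```

```bash
python3 - <<'E'
from h import *
save('wrist','w3'); o=manip.get_obs(); print(o['time'],o['tool_pos'],o['force'])
im=load('w3')['im'][130:290,180:360]; cv2.imwrite('pics/c3.png',cv2.resize(im,None,fx=3,fy=3,interpolation=cv2.INTER_CUBIC))
s=load('w3'); d=s['d']
# plate top scan: points with z within .080-.09, x .545-.569
for v in range(150,240,10):
  pts=[px(s,u,v) for u in range(190,330)]; q=[p for p in pts if p is not None and .082<p[2]<.089 and p[0]>.53]
  if q: q=np.array(q); print(v,q[:,0].mean().round(4),q[:,1].min().round(4),q[:,1].max().round(4))
E
```

```text
8.4 [ 0.51774953 -0.04149232  0.05344696] [-1.04170284 -0.62392351 -0.82185129]
170 0.57 -0.0295 -0.0216
180 0.5657 -0.0293 -0.022
190 0.5612 -0.029 -0.0215
200 0.5568 -0.0289 -0.0214
210 0.5522 -0.0289 -0.0217
220 0.5476 -0.0289 -0.0213
230 0.5429 -0.0287 -0.021
```

```bash
python3 - <<'E'
from h import *
for n in('w1','w2','w3'):
  s=load(n)
  for v in (170,190,210):
    pts=[px(s,u,v) for u in range(100,330)]; q=[p for p in pts if p is not None and .082<p[2]<.089 and p[0]>.53]
    if q: q=np.array(q); print(n,v,q[:,0].mean().round(4),q[:,1].min().round(4),q[:,1].max().round(4))
E
```

```text
w1 170 0.56 -0.1582 -0.1509
w1 190 0.5489 -0.1577 -0.1502
w1 210 0.5376 -0.1573 -0.1504
w2 170 0.57 -0.0627 -0.0548
w2 190 0.5613 -0.0623 -0.0548
w2 210 0.5523 -0.062 -0.0542
w3 170 0.57 -0.0295 -0.0216
w3 190 0.5612 -0.029 -0.0215
w3 210 0.5522 -0.0289 -0.0217
```

Emit:
arm_command(
  series=[
    [[0,0.001,0],[0,0,0],1],
    [[0,0.001,0],[0,0,0],1],
  ],
)

```text
time: 8.6
tool_pos: [0.5178, -0.0408, 0.0534]
orientation: [[1.0, -0.023, -0.0], [-0.023, -1.0, 0.0], [-0.0, -0.0, -1.0]]
force: [-0.6, 0.0, 0.6]
width: 0.005
```

```bash
cat > pl.py <<'E'
from h import *
import sys
n=sys.argv[1]; save('wrist',n); o=manip.get_obs(); print(o['time'],o['tool_pos'].round(4),o['force'].round(1)); s=load(n)
for v in (170,190,210):
    pts=[px(s,u,v) for u in range(100,400)]; q=[p for p in pts if p is not None and .082<p[2]<.089 and p[0]>.53]
    if q: q=np.array(q); print(n,v,q[:,0].mean().round(4),q[:,1].min().round(4),q[:,1].max().round(4))
E
python3 pl.py w4
```

```text
8.65 [ 0.5179 -0.0409  0.0535] [ 0.3 -0.3  0.6]
w4 170 0.57 -0.0279 -0.02
w4 190 0.5613 -0.0275 -0.0201
w4 210 0.5522 -0.0274 -0.02
```

Emit:
arm_command(
  series=[
    [[0,0,0],[0,0,0],1],
    [[0,0,0],[0,0,0],1],
    [[0,0,0],[0,0,0],1],
  ],
)

```text
time: 8.95
tool_pos: [0.5181, -0.0412, 0.0535]
orientation: [[1.0, -0.023, -0.0], [-0.023, -1.0, -0.0], [-0.0, 0.0, -1.0]]
force: [-0.7, 0.1, 0.6]
width: 0.007
```

```bash
python3 pl.py w5
```

```text
9.0 [ 0.5181 -0.0412  0.0535] [-0.7  0.5  0.2]
w5 170 0.5703 -0.0238 -0.0161
w5 190 0.5615 -0.0234 -0.0161
w5 210 0.5525 -0.0233 -0.016
```

Emit:
arm_command(
  series=[
    [[0,-0.01,0],[0,0,0],1],
    [[0,-0.02,0],[0,0,0],1],
    [[0,-0.02,0.03],[0,0,0],1],
    [[0,-0.02,0.06],[0,0,0],1],
    [[0,-0.02,0.1],[0,0,0],1],
    [[0,0.01,0.1],[0,0,0],1],
    [[0,0.04,0.1],[0,0,0],1],
    [[0,0.07,0.1],[0,0,0],1],
    [[0,0.1,0.1],[0,0,0],1],
    [[0,0.13,0.1],[0,0,0],1],
    [[0,0.155,0.1],[0,0,0],1],
    [[0,0.175,0.1],[0,0,0],1],
    [[0,0.185,0.1],[0,0,0],1],
    [[0,0.185,0.1],[0,0,0],1],
    [[0,0.185,0.1],[0,0,0],1],
  ],
)

```text
time: 10.5
tool_pos: [0.5182, 0.1428, 0.1534]
orientation: [[1.0, -0.023, -0.0], [-0.023, -1.0, -0.001], [-0.0, 0.001, -1.0]]
force: [-0.7, -0.8, 0.2]
width: 0.008
```

```bash
python3 pl.py w6; python3 - <<'E'
from h import *
save('side','s6'); save('top','t6')
v=np.zeros((420,800,3),np.uint8); v[:,:560]=load('w6')['im']; t=load('t6')['im'][190:265,250:320]; v[:257,560:]=cv2.resize(t,(240,257),interpolation=cv2.INTER_CUBIC); cv2.imwrite('pics/m6.png',v)
E
```

```text
10.55 [0.5182 0.1427 0.1534] [ 0.3 -0.   0.2]
w6 170 0.5537 0.0585 0.066
w6 190 0.5397 0.0855 0.0895
```

View pics/m6.png

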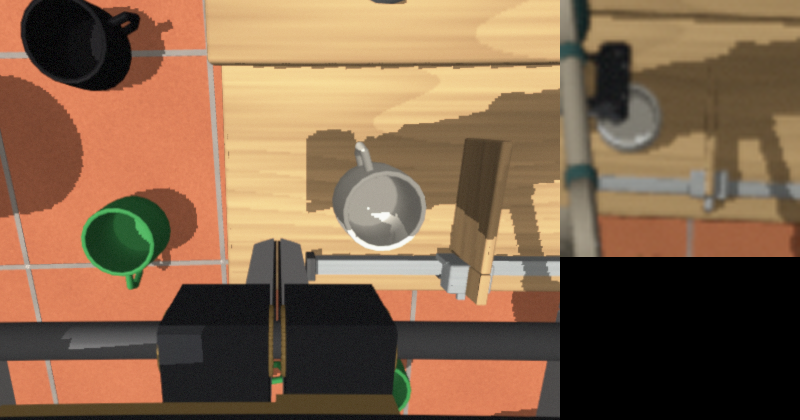

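The wrist view shows the cup rim centred at about (384,210) with its handle at (361,150). The plate's +y top edge runs from (466,139) down to about (447,262), with the carriage sitting in the clip on the rail. The top crop agrees.

```bash
python3 - <<'E'
from h import *
s=load('w6')
for p in((384,210,.084),(343,210,.084),(426,210,.084),(384,171,.084),(384,250,.084)): print(p,px(s,*p).round(4))
q=[]
for v in range(140,280,2):
  for u in range(430,540,1):
    p=px(s,u,v)
    if p is not None and .082<p[2]<.089 and p[1]<.01: q.append(p)
q=np.array(q); print(len(q),q.min(0),q.max(0)); 
for lo in np.arange(.46,.58,.02):
  m=(q[:,0]>lo)&(q[:,0]<lo+.02)
  if m.any(): print(lo,q[m,1].min(),q[m,1].max())
E
```

```text
(384, 210, 0.084) [0.5238 0.0632 0.084 ]
(343, 210, 0.084) [0.5245 0.0938 0.084 ]
(426, 210, 0.084) [0.523  0.0321 0.084 ]
(384, 171, 0.084) [0.5531 0.0648 0.084 ]
(384, 250, 0.084) [0.492  0.0616 0.084 ]
894 [ 0.46665986 -0.02313102  0.08200595] [ 0.57147622 -0.01305955  0.08673387]
0.46 -0.020827881366897477 -0.013059552090898124
0.48000000000000004 -0.021230890827633186 -0.013193087272331872
0.5 -0.022308517971362685 -0.014020579196361765
0.52 -0.02291384721213674 -0.014277859748796862
0.54 -0.023131023738320128 -0.014838663267188246
0.56 -0.023074558723920502 -0.015121199092970994
```

Emit:
arm_command(
  series=[
    [[0.006,0,-0.03],[0,0,0],1],
    [[0.006,0,-0.06],[0,0,0],1],
    [[0.006,0,-0.085],[0,0,0],1],
    [[0.006,0,-0.1],[0,0,0],1],
    [[0.006,0,-0.103],[0,0,0],1],
    [[0.006,-0.01,-0.103],[0,0,0],1],
    [[0.006,-0.02,-0.103],[0,0,0],1],
    [[0.006,-0.026,-0.103],[0,0,0],1],
    [[0.006,-0.029,-0.103],[0,0,0],1],
    [[0.006,-0.031,-0.103],[0,0,0],1],
    [[0.006,-0.033,-0.103],[0,0,0],1],
    [[0.006,-0.035,-0.103],[0,0,0],1],
    [[0.006,-0.037,-0.103],[0,0,0],1],
    [[0.006,-0.039,-0.103],[0,0,0],1],
    [[0.006,-0.041,-0.103],[0,0,0],1],
    [[0.006,-0.043,-0.103],[0,0,0],1],
    [[0.006,-0.045,-0.103],[0,0,0],1],
    [[0.006,-0.045,-0.103],[0,0,0],1],
  ],
)

```text
time: 12.45
tool_pos: [0.524, 0.0985, 0.0505]
orientation: [[1.0, -0.023, -0.0], [-0.023, -1.0, -0.0], [-0.0, 0.0, -1.0]]
force: [-0.2, 1.1, 1.0]
width: 0.01
```

```bash
python3 pl.py w7; python3 - <<'E'
from h import *
cv2.imwrite('pics/c7.png',load('w7')['im'])
E
```

```text
12.5 [0.524  0.0985 0.0505] [ 0.   0.6 -0.3]
```

View pics/c7.png

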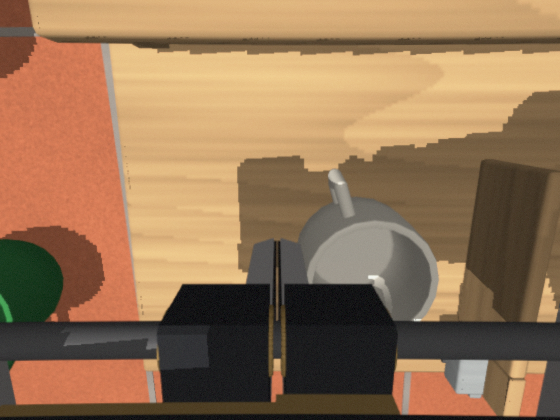

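The finger (277,260) now touches the cup's +y side. The cup is upright and the plate is still ahead on the right, so I keep pushing.

Emit:
arm_command(
  series=[
    [[0,-0.002,0],[0,0,0],1],
    [[0,-0.004,0],[0,0,0],1],
    [[0,-0.006,0],[0,0,0],1],
    [[0,-0.008,0],[0,0,0],1],
    [[0,-0.01,0],[0,0,0],1],
    [[0,-0.012,0],[0,0,0],1],
    [[-0.001,-0.014,0],[0,0,0],1],
    [[-0.001,-0.016,0],[0,0,0],1],
    [[-0.001,-0.018,0],[0,0,0],1],
    [[-0.001,-0.02,0],[0,0,0],1],
    [[-0.001,-0.022,0],[0,0,0],1],
    [[-0.001,-0.024,0],[0,0,0],1],
    [[-0.001,-0.026,0],[0,0,0],1],
    [[-0.001,-0.027,0],[0,0,0],1],
    [[-0.001,-0.028,0],[0,0,0],1],
    [[-0.001,-0.028,0],[0,0,0],1],
  ],
)

```text
time: 14.1
tool_pos: [0.5231, 0.0706, 0.0505]
orientation: [[1.0, -0.023, -0.0], [-0.023, -1.0, -0.0], [-0.0, 0.0, -1.0]]
force: [0.0, -0.1, 1.0]
width: 0.006
```

```bash
python3 pl.py w8; python3 - <<'E'
from h import *
cv2.imwrite('pics/c8.png',load('w8')['im'])
E
```

```text
14.15 [0.5231 0.0706 0.0505] [0.9 1.1 0.8]
```

View pics/c8.png

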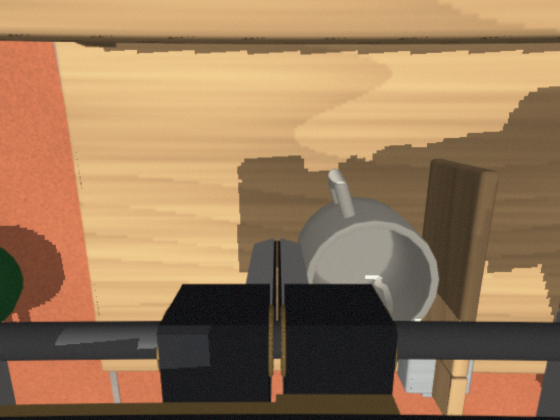

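The cup is upright, still touching the finger, and nearly at the plate (about 5 mm to go by the numbers). I approach in small steps.

Emit:
arm_command(
  series=[
    [[0,-0.001,0],[0,0,0],1],
    [[0,-0.002,0],[0,0,0],1],
    [[0,-0.003,0],[0,0,0],1],
    [[0,-0.004,0],[0,0,0],1],
    [[0,-0.004,0],[0,0,0],1],
  ],
)

```text
time: 14.65
tool_pos: [0.523, 0.0666, 0.0505]
orientation: [[1.0, -0.023, -0.0], [-0.023, -1.0, -0.0], [-0.0, 0.0, -1.0]]
force: [1.1, 1.3, -0.6]
width: 0.006
```

Emit:
arm_command(
  series=[
    [[0,-0.0005,0],[0,0,0],1],
    [[0,-0.001,0],[0,0,0],1],
    [[0,-0.001,0],[0,0,0],1],
  ],
)

```text
time: 14.95
tool_pos: [0.523, 0.0657, 0.0505]
orientation: [[1.0, -0.023, -0.0], [-0.023, -1.0, -0.0], [-0.0, 0.0, -1.0]]
force: [-0.2, -0.3, -0.3]
width: 0.004
```

Emit:
arm_command(
  series=[
    [[0,-0.0005,0],[0,0,0],1],
    [[0,-0.001,0],[0,0,0],1],
    [[0,-0.001,0],[0,0,0],1],
  ],
)

```text
time: 15.25
tool_pos: [0.5231, 0.0647, 0.0505]
orientation: [[1.0, -0.023, -0.0], [-0.023, -1.0, -0.0], [-0.0, 0.0, -1.0]]
force: [-0.1, 0.3, 0.5]
width: 0.006
```

Emit:
arm_command(
  series=[
    [[0,-0.0005,0],[0,0,0],1],
    [[0,-0.0005,0],[0,0,0],1],
    [[0,-0.0005,0],[0,0,0],1],
  ],
)

```text
time: 15.55
tool_pos: [0.523, 0.0642, 0.0505]
orientation: [[1.0, -0.023, -0.0], [-0.023, -1.0, -0.0], [-0.0, 0.0, -1.0]]
force: [0.0, 1.2, 0.5]
width: 0.004
```

Emit:
arm_command(
  series=[
    [[0,-0.0005,0],[0,0,0],1],
    [[0,-0.0005,0],[0,0,0],1],
    [[0,-0.0005,0],[0,0,0],1],
  ],
)

```text
time: 15.85
tool_pos: [0.5231, 0.0637, 0.0505]
orientation: [[1.0, -0.023, -0.0], [-0.023, -1.0, -0.0], [-0.0, 0.0, -1.0]]
force: [-0.2, 0.8, -0.6]
width: 0.003
```

Emit:
arm_command(
  series=[
    [[0,-0.0005,0],[0,0,0],1],
    [[0,-0.0005,0],[0,0,0],1],
    [[0,-0.0005,0],[0,0,0],1],
  ],
)

```text
time: 16.15
tool_pos: [0.5231, 0.0632, 0.0505]
orientation: [[1.0, -0.023, -0.0], [-0.023, -1.0, -0.0], [-0.0, 0.0, -1.0]]
force: [-0.1, 1.2, 0.5]
width: 0.005
```

```bash
python3 pl.py w9;python3 - <<'E'
from h import *
cv2.imwrite('pics/c9.png',cv2.resize(load('w9')['im'][140:400,280:520],None,fx=2.3,fy=2.3))
E
```

```text
16.2 [0.5231 0.0632 0.0505] [-0.1  0.9  0.3]
```

View pics/c9.png

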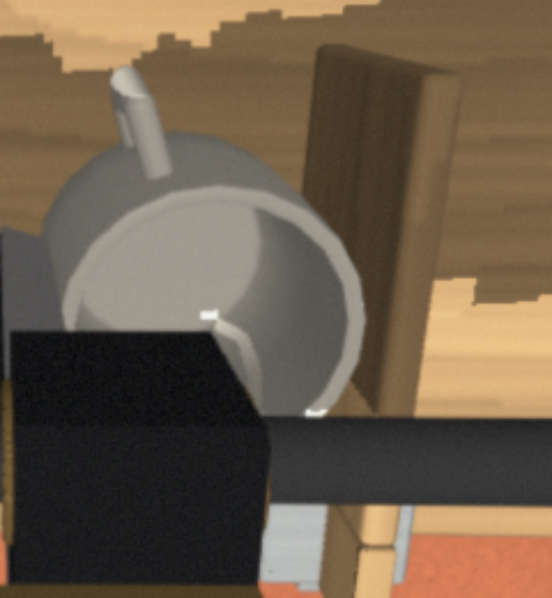

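```bash
python3 - <<'E'
from h import *
for n,R in(('w9',((365,320),(391,320),(425,75),(460,78))),):
  s=load(n)
  for u,v in R: print(px(s,280+u/2.3,140+v/2.3,.0845).round(4), px(s,280+u/2.3,140+v/2.3))
s=load('w9'); q=[]
for v in range(160,320,2):
  for u in range(430,500):
    p=px(s,u,v)
    if p is not None and .0825<p[2]<.088 and p[1]<.0: q.append(p)
q=np.array(q)
for lo in np.arange(.5,.58,.01):
  m=(q[:,0]>lo)&(q[:,0]<lo+.01)
  if m.any(): print(lo,np.percentile(q[m,1],[2,50,98]).round(4))
E
```

```text
[ 0.523  -0.0103  0.0845] [ 0.52289836 -0.01039294  0.08432188]
[ 0.5229 -0.0154  0.0845] [ 0.52323006 -0.01506373  0.08518736]
[ 0.572  -0.0167  0.0845] [ 0.57185979 -0.01710272  0.08383004]
[ 0.5712 -0.0232  0.0845] [ 0.57132155 -0.02286743  0.08498522]
0.5 [-0.0215 -0.0166 -0.0138]
0.51 [-0.0218 -0.0159 -0.0069]
0.52 [-0.022  -0.0157 -0.0063]
0.53 [-0.0222 -0.0167 -0.0055]
0.54 [-0.0225 -0.0178 -0.0148]
0.55 [-0.0229 -0.0181 -0.0152]
0.56 [-0.0231 -0.0183 -0.0154]
0.5700000000000001 [-0.0234 -0.0186 -0.0158]
```

By the picture, about 2 mm of gap is left between the cup's body and the plate.

Emit:
arm_command(
  series=[
    [[0,-0.0005,0],[0,0,0],1],
    [[0,-0.001,0],[0,0,0],1],
    [[0,-0.001,0],[0,0,0],1],
  ],
)

```text
time: 16.5
tool_pos: [0.5231, 0.0622, 0.0505]
orientation: [[1.0, -0.023, -0.0], [-0.023, -1.0, -0.0], [-0.0, 0.0, -1.0]]
force: [-0.1, 0.8, -0.0]
width: 0.004
```

Emit:
arm_command(
  series=[
    [[0,-0.0005,0],[0,0,0],1],
    [[0,-0.0005,0],[0,0,0],1],
    [[0,-0.0005,0],[0,0,0],1],
  ],
)

```text
time: 16.8
tool_pos: [0.5231, 0.0617, 0.0505]
orientation: [[1.0, -0.023, 0.0], [-0.023, -1.0, -0.0], [0.0, 0.0, -1.0]]
force: [0.0, 1.1, 0.2]
width: 0.007
```

Emit:
arm_command(
  series=[
    [[0,-0.0005,0],[0,0,0],1],
    [[0,-0.0005,0],[0,0,0],1],
    [[0,-0.0005,0],[0,0,0],1],
  ],
)

```text
time: 17.1
tool_pos: [0.5231, 0.0612, 0.0505]
orientation: [[1.0, -0.023, -0.0], [-0.023, -1.0, -0.0], [-0.0, 0.0, -1.0]]
force: [0.7, 0.5, -0.3]
width: 0.003
```

Emit:
arm_command(
  series=[
    [[0,-0.0005,0],[0,0,0],1],
    [[0,-0.0005,0],[0,0,0],1],
    [[0,-0.0005,0],[0,0,0],1],
  ],
)

```text
time: 17.4
tool_pos: [0.5231, 0.0607, 0.0505]
orientation: [[1.0, -0.023, 0.0], [-0.023, -1.0, -0.0], [0.0, 0.0, -1.0]]
force: [-0.3, 0.9, -0.3]
width: 0.004
```

```bash
cat > gap.py <<'E'
from h import *
import sys
n=sys.argv[1]; save('wrist',n); o=manip.get_obs(); print(o['time'],o['tool_pos'].round(4),o['force'].round(1)); s=load(n)
P={}
for v in range(160,320,2):
  for u in range(280,520):
    p=px(s,u,v)
    if p is not None and .0825<p[2]<.088: P[u,v]=p
q=np.array(list(P.values()))
for lo in np.arange(.51,.575,.005):
  m=(q[:,0]>lo)&(q[:,0]<lo+.005); y=np.sort(q[m,1])
  if len(y)>3:
    pl=y[y<y[2]+.0085]; rest=y[y>y[2]+.009]
    print(lo.round(3),'plate',pl[2].round(4),pl[-2].round(4),'next',rest[0].round(4) if len(rest) else None)
E
python3 gap.py w10
```

```text
17.45 [0.5231 0.0607 0.0505] [ 0.8  0.9 -0.4]
0.51 plate -0.0218 -0.0141 next -0.0118
0.515 plate -0.0221 -0.0143 next -0.0121
0.52 plate -0.0218 -0.0143 next -0.0127
0.525 plate -0.0222 -0.0146 next -0.0123
0.53 plate -0.0223 -0.0145 next -0.011
0.535 plate -0.0224 -0.0147 next -0.0087
0.54 plate -0.0226 -0.0149 next -0.0056
0.545 plate -0.0226 -0.0151 next -0.0011
0.55 plate -0.0229 -0.0151 next 0.0075
0.555 plate -0.0229 -0.0153 next None
0.56 plate -0.023 -0.0154 next None
0.565 plate -0.0232 -0.0155 next None
0.57 plate -0.0228 -0.0157 next None
```

Emit:
arm_command(
  series=[
    [[0,-0.0005,0],[0,0,0],1],
    [[0,-0.0005,0],[0,0,0],1],
    [[0,-0.0005,0],[0,0,0],1],
  ],
)

```text
time: 17.75
tool_pos: [0.5231, 0.0603, 0.0505]
orientation: [[1.0, -0.023, 0.0], [-0.023, -1.0, 0.0], [0.0, -0.0, -1.0]]
force: [0.2, 1.4, 0.3]
width: 0.013
```

Emit:
arm_command(
  series=[
    [[0,-0.0005,0],[0,0,0],1],
    [[0,-0.0005,0],[0,0,0],1],
    [[0,-0.0005,0],[0,0,0],1],
  ],
)

```text
time: 18.05
tool_pos: [0.5231, 0.0602, 0.0506]
orientation: [[1.0, -0.023, 0.0], [-0.023, -1.0, 0.001], [0.0, -0.001, -1.0]]
force: [0.6, 3.2, -0.2]
width: 0.007
```

```bash
python3 gap.py w11|head -8
```

```text
18.1 [0.5231 0.0602 0.0506] [1.1 4.2 0.7]
0.51 plate -0.0215 -0.0139 next -0.0122
0.515 plate -0.0218 -0.0138 next -0.0127
0.52 plate -0.0221 -0.0141 next -0.0128
0.525 plate -0.0222 -0.0144 next -0.0125
0.53 plate -0.0226 -0.0147 next -0.012
0.535 plate -0.0227 -0.0147 next -0.0094
0.54 plate -0.0226 -0.015 next -0.0068
```

The force rose to about 4 N at TCP y 0.0602, so the cup is against the plate, and the plate hasn't moved. Now I retreat.

Emit:
arm_command(
  series=[
    [[0,0.002,0],[0,0,0],1],
    [[0,0.006,0],[0,0,0],1],
    [[0,0.015,0],[0,0,0],1],
    [[0.001,0.03,0],[0,0,0],1],
    [[0.001,0.045,0],[0,0,0],1],
    [[0.001,0.055,0],[0,0,0],1],
    [[0.001,0.06,0.02],[0,0,0],1],
    [[0.001,0.06,0.06],[0,0,0],1],
    [[0.001,0.06,0.1],[0,0,0],1],
    [[0.001,0.06,0.14],[0,0,0],1],
    [[0.001,0.07,0.15],[0,0,0],1],
    [[-0.03,0.1,0.15],[0,0,0],1],
    [[-0.07,0.13,0.15],[0,0,0],1],
    [[-0.1,0.15,0.15],[0,0,0],1],
    [[-0.1,0.15,0.15],[0,0,0],1],
    [[-0.1,0.15,0.15],[0,0,0],1],
  ],
)

```text
time: 19.7
tool_pos: [0.4223, 0.2106, 0.2]
orientation: [[1.0, -0.02, -0.0], [-0.02, -1.0, -0.001], [-0.0, 0.001, -1.0]]
force: [0.7, 0.6, 0.4]
width: 0.006
```

```bash
python3 - <<'E'
from h import *
save('wrist','w12'); save('top','t12'); save('side','s12')
a=load('t12')['im'][150:265,225:380]; b=load('s12')['im'][160:300,225:365]; 
v=np.zeros((600,800,3),np.uint8); v[:297,:400]=cv2.resize(a,(400,297),interpolation=cv2.INTER_CUBIC); v[:400,400:]=cv2.resize(b,(400,400),interpolation=cv2.INTER_CUBIC); v[300:,:400]=cv2.resize(load('w12')['im'],(400,300)); cv2.imwrite('pics/m12.png',v); print(manip.get_obs()['tool_pos'])
E
```

```text
[0.42388456 0.20956298 0.20011548]
```

View pics/m12.png

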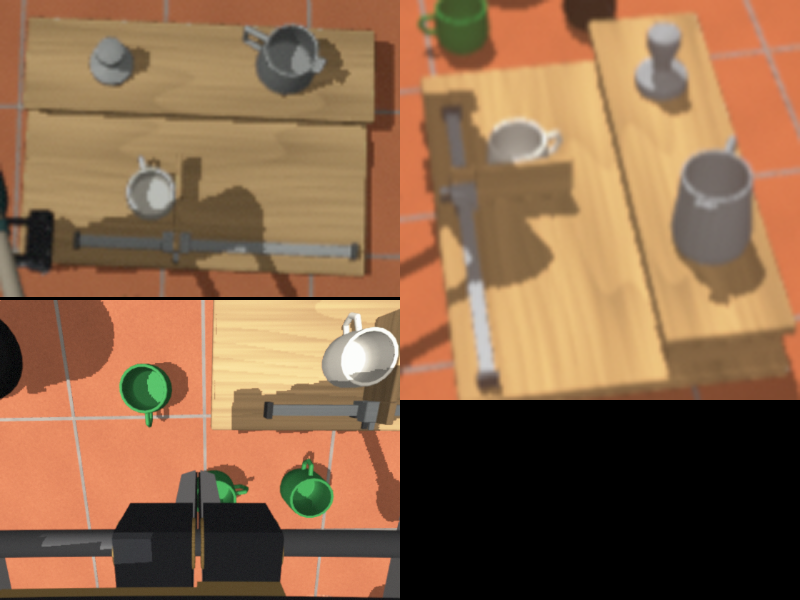

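The cup stands upright against the plate (top panel: rim 126 to 176, plate at 177, which is full-image column 293.6, the clip's original column). Pitcher, tamper and look-alikes appear unmoved.

```bash
python3 - <<'E'
from h import *
a=load('t1')['im'].astype(int); b=load('t12')['im'].astype(int); d=np.abs(a-b).max(2)
for n,(u,v) in {'pitcher':(336,173),'tamper':(268,173),'ring':(428,223)}.items(): print(n,(d[v-14:v+15,u-14:u+15]>40).sum())
print(manip.close_job())
E
```

```text
pitcher 0
tamper 0
ring 0
the job is handed in; nothing more can be done
None
```

The job is handed in, done in the order asked, at about 20 s of the 64 s allowed.

**Stop:** I pushed the stop along its rail with closed fingers in small steps. The force rose to about 6.6 N, faded to nothing, and the plate then jumped about 5 mm ahead by itself. In the last top view the plate lies at the clip's original pixel column. My estimates of the notch from pictures varied by about 4 mm, so the click itself is the stronger evidence.

**Cup:** I pushed it gently along the board until the force reached about 4 N, below the 8 N that would push the stop back out. The plate had not moved more than about 0.5 mm in the wrist depth readings. Contact came about 4 mm later than I had worked out, so I judged it by force and the close view.

**Last checks:** The final pictures show the cup upright against the plate. The pitcher, tamper and dosing ring match the first top picture, with no changed pixels around them. The arm was clear of everything when I handed in.

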